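# Turn the display stand home on its baseplate

### The job

Draw the grey display stand out from beneath the plywood riser by its tongue until its whole deck is clear, and let go of it on the open worktop. Then take it by its upright fin and set it on the middle of the aluminium baseplate with its tongue well to one side of the keeper, and turn it on the plate until the tongue is under the keeper, the long foot drops into the plate's low corner and the stand sits level on all four feet without rocking; leave it there, and do not knock the jar or the spaceship.

Things in the scene. Friction and masses are not known exactly. Their poses are not given: they have to be found in the camera images.
- stand: Loose grey plastic display stand, 171 mm long, 108 mm high, 0.35 kg: a square deck 92 x 92 mm (z 40 to 48 mm) on four legs, a flat tongue along +x, an upright fin in the middle. One leg is 8 mm longer, so on a flat surface it rocks and leans 6 degrees about its own x. Origin: on the deck's centre axis, level with the tips of the three short feet; x along the tongue, z up.
- fin (a point): Grasp point on the stand's fin, 75 mm above the stand's origin, axes as the stand's. The fin is a plate 56 mm long along x, 14 mm thick along y, from z 48 (deck) to 88 mm, with a 12 mm prong at each end (top at z 100).
- tongue (a point): Grasp point on the stand's tongue, 105 mm along +x from the stand's axis, at mid-thickness, axes as the stand's. The tongue is 28 mm wide (y), 8 mm thick (z 40 to 48) and ends 125 mm from the stand's axis.
- long_foot (a point): The tip of the stand's long foot, at (38, 38, -8) mm in the stand's frame. The four legs are 14 mm thick with round rubber tips, at x, y = +-38 mm; the other three end at z 0.
- riser: Fixed low plywood shelf, 140 mm deep (x), 300 mm long (y), board from z 118 to 130 mm on four thin posts at x +-55, y +-140 mm. Origin on the worktop under its centre; its open front faces its own -x, front edge at x = -70 mm. The stand starts beneath it, fin covered, tongue sticking out of the front.
- baseplate: Fixed plate 140 x 140 mm, an 8 mm aluminium layer (top at z 20 mm) on a black plastic one; the corner with x and y both over 26 mm is cut down to the black layer (z 12 mm), open to the outside. Origin on the worktop under its centre. On the +x side stands the keeper. Home, the stand's axes lie along the plate's (tongue along +x, under the keeper's arm), its origin 20 mm above this one.
- plate_top (a point): Centre of the baseplate's upper face (z 20 mm), axes as the baseplate's.
- low_corner (a point): On the floor of the low corner, where the long foot's tip belongs: (38, 38, 12) mm in the baseplate's frame. The walls leave the foot 5 mm play towards the plate's middle; it drops within about 6 degrees of the true turn.
- keeper (a point): On the underside of the keeper's arm, at (110, 0, 90) mm in the baseplate's frame. The keeper: a post at x 140 to 154 mm and an arm from it back over the tongue's place, x 95 to 154 mm, both 24 mm wide (y), underside at z 90 mm, top at z 100 mm; open to both sides.
- jar: Loose pale plastic jar with a white twist cap, 68 mm diameter, 95 mm high, origin at the centre of its underside. Leave alone.
- spaceship: Loose half-built grey model spaceship, about 220 mm long, on the red mat beyond the work; origin at the centre of its underside, x towards its nose. Leave alone.
Mind the look-alikes: they are no part of the job. What is shaped like the stand but blue or turquoise is not meant.

How it is judged:
By the outcome, as a careful person would: the job done as asked, in the order asked, and still so for the second after the job is handed in, with the robot touching nothing.
It also fails if it takes over 67 s, if anything falls off the work surface, if the arm or the gripper's body presses on something with over 40 N, if the wrist force passes 120 N, or if a joint passes its speed limit or range.

### The arm

A 6-joint arm with a two-finger parallel gripper is mounted at the origin on the work surface. World frame = base frame: x ahead of the robot, y to its left, z up, the work surface at z = 0. Lengths are in m, angles in rad, forces in N, time in s.
With the tool pointing down it reaches from about 0.3 to 0.85 m from the base axis. Payload 4.2 kg.
Tool frame: the origin (TCP) lies between the finger pads; the fingertips stand 8 mm ahead of it and the grasp point (between the pads) lies 11 mm behind it (robot.finger_overhang is the distance from the TCP to the fingertips, in m); z points along the fingers, y is the direction in which the jaws open and shut (so a half turn about z gives the same grasp; the last joint's range is limited). The gripper opens to 91 mm and grips with 3 to 60 N. Pads are 32 mm wide; open, the fingers measure 118 mm over their backs; the gripper's body (76 mm by 178 mm) begins 60 mm behind the grasp point.
Start: joints at [-1.211, 0.32, 1.565, -0, 1.257, -0.02], TCP at [0.213, -0.534, 0.222] pointing down, gripper open.
Joint ranges: [-3.11, 3.11], [-0.84, 2.01], [0.21, 2.61], [-1.34, 4.49], [0.05, 2.63], [-2.56, 2.56]. Speed limits (rad/s): [2.57, 2.57, 3.14, 3.14, 3.14, 3.14].

### API

Orientations are given as a unit quaternion [x, y, z, w].
In Python, from bench import readout, capture, get_calibration, robot gives the robot as it stands. The module is installed in compiled form; this text tells all that it offers.
- The arm moves only by the shell command python3 -m crank 'ROWS' [OPENING]. ROWS is JSON, a list of rows, each a list of 6 numbers: the shift along the world's x, y, z in cm, then the turn, a rotation vector about the world's x, y, z in degrees. A call has exactly 10 rows; each row is the pose to reach, as a shift and turn from the pose commanded when the call began; what a row does not reach only later rows make up. A row lasts 1/8 s, in which the tool goes at most 62.5 mm and 10.7 degrees, less where a joint would pass 70% of its speed; a pose out of reach is approached as far as the arm can. A call with a gripper value outside its range is refused whole. OPENING is the gripper command: -1 is fully open, 1 is shut, values between are in proportion, set as the call begins (- or left out, the last holds). The fingers move at their own pace and stop on an object; the grip force is fixed at half the most. Time passes only in rows, so rows that repeat a pose let the fingers close, or fill a call up. It gives the time, the measured TCP pose, the force and the opening at its end, in the units of the state.
- readout.get_state(): the state, without advancing time (a new reading comes with each control period).
- capture(name): name is "side" or "top"; returns (picture, depth): 480x640x3 uint8, red, green, blue; 480x640 float32, m along the optical axis (not along the pixel's ray), 0 where there is no reading.
- get_calibration(name): a dict with "fx", "fy", "cx", "cy" (pixels), "position" and "rotation" of the camera in the world. Camera axes: x right, y down, z forward; pixel columns grow to the right and rows downward; lengths in m; the calibration is good to about 2 mm. A picture is of the moment at which its call begins. get_calibration takes no time and is no camera call.
- robot.sign_off(): hands the job in, once; it reports no verdict.
The state is a dict: "time": time; "joint_pos": joint angles; "qvel": joint speeds; "tau": joint torques, N m; "eef_pos": TCP position; "tool_rot": TCP orientation; "force": force on the tool from outside, world axes, zero at the start; "ft_torque": the same for the moment, N m; "finger_gap": finger opening in m.
Only numpy, scipy, OpenCV 4.12 (cv2) and the standard library are available. Lean on these libraries where they do the work, as an engineer would, in place of code of your own. Each camera call takes 0.05 s, during which the arm holds its last target.

## Working session

There is one attempt and no reset: what is moved stays moved. The work goes in short steps, Python scripts to look and compute and a shell command to move; the robot and the scene stay as the last step left them, time stands still between calls to the robot, and variables do not carry over. Pictures are saved under pics/ and viewed, and the job is handed in when it is done.

```bash
mkdir -p pics; ls; cat > h.py <<'E'
import numpy as np,cv2
from bench import readout,capture,get_calibration,robot
def snap(tag):
    out={}
    for n in("side","top"):
        p,d=capture(n); np.savez(f"pics/{tag}_{n}.npz",p=p,d=d); cv2.imwrite(f"pics/{tag}_{n}.png",p[:,:,::-1]); out[n]=(p,d)
    return out
def load(tag,n):
    z=np.load(f"pics/{tag}_{n}.npz"); return z['p'],z['d']
def cloud(n,d):
    c=get_calibration(n); v,u=np.mgrid[0:480,0:640]
    P=np.stack([(u-c['cx'])/c['fx']*d,(v-c['cy'])/c['fy']*d,d],-1)
    return P@np.array(c['rotation']).T+np.array(c['position'])
def plane(n,u,v,z):
    c=get_calibration(n); r=np.array(c['rotation'])@np.array([(u-c['cx'])/c['fx'],(v-c['cy'])/c['fy'],1]); p=np.array(c['position']); return p+r*(z-p[2])/r[2]
def proj(n,P):
    c=get_calibration(n); q=(np.atleast_2d(P)-np.array(c['position']))@np.array(c['rotation']); return np.stack([q[:,0]/q[:,2]*c['fx']+c['cx'],q[:,1]/q[:,2]*c['fy']+c['cy']],-1)
E
python3 - <<'E'
from h import *
snap("a"); print(readout.get_state())
for n in("side","top"): print(get_calibration(n))
E
```

```text
pics
{'time': 0.1, 'joint_pos': array([-1.21103354e+00,  3.20231713e-01,  1.56556846e+00, -4.49655855e-05,
        1.25740640e+00, -1.99879918e-02]), 'qvel': array([-0.00052052, -0.00146854, -0.00047623, -0.00170148,  0.00223512,
       -0.00040457]), 'tau': array([-1.70272920e-04, -4.13334131e+01, -2.32510149e+01,  7.27853319e-02,
        4.22440551e-02, -5.86361875e-05]), 'eef_pos': array([ 0.21298211, -0.53361711,  0.22119777]), 'tool_rot': array([ 9.82026130e-01,  1.88743286e-01, -1.57507980e-04, -7.91726729e-04]), 'force': array([0.13516832, 0.07992666, 0.02873747]), 'ft_torque': array([-0.022723  ,  0.00177815, -0.03569347]), 'finger_gap': 0.09092782143663847}
{'fx': 599.7249800096038, 'fy': 599.7249800096038, 'cx': 316.44700087141376, 'cy': 234.97338516986989, 'position': array([-0.12368396, -1.55236611,  1.07263855]), 'rotation': array([ 0.85201872, -0.14763805,  0.0932158 , -0.49353613])}
{'fx': 456.4188871279462, 'fy': 456.4188871279462, 'cx': 314.0098034525491, 'cy': 236.56313740697178, 'position': array([0.40999926, 0.06750605, 1.40140349]), 'rotation': array([-0.70519654,  0.70790438, -0.02183494,  0.03305253])}
```

Rotation is a quaternion; fix this in the helper.

```bash
sed -i "s/^from bench.*/&\nfrom scipy.spatial.transform import Rotation as R\n_g=get_calibration\ndef get_calibration(n):\n    c=dict(_g(n)); c['rotation']=R.from_quat(c['rotation']).as_matrix(); return c/" h.py; python3 -c "
from h import *
print(proj('top',[[0.213,-.534,.222],[0.5,0,0]]),proj('side',[[0.213,-.534,.222],[.5,0,0]]))"
```

```text
[[560.23998678 349.64877008]
 [343.16967024 242.6220186 ]] [[296.53573074 326.85958656]
 [327.99590245 266.30045616]]
```

View pics/a_side.png

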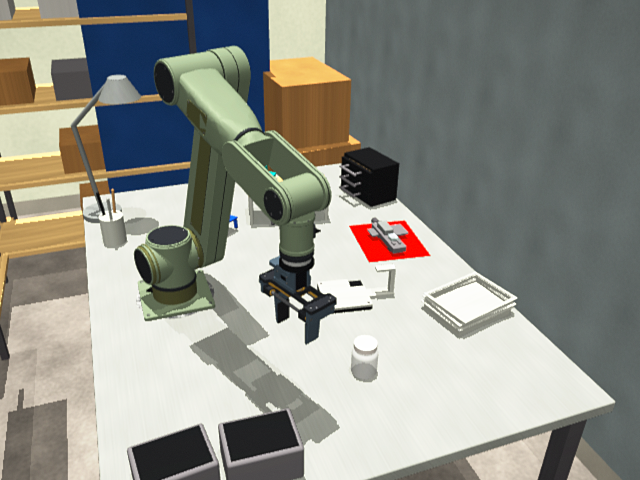

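View pics/a_top.png

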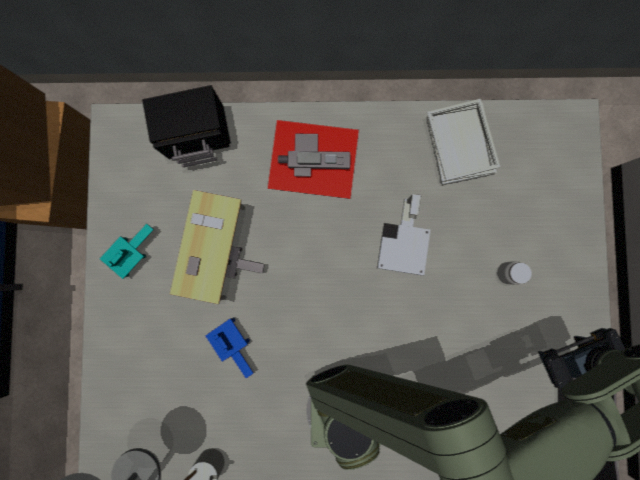

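```bash
python3 - <<'E'
from h import *
p,d=load("a","top")
a=cv2.resize(p[180:320,160:280],None,fx=5,fy=5,interpolation=2)
cv2.imwrite("pics/z1.png",a[:600,:,::-1]); 
b=cv2.resize(p[180:290,360:450],None,fx=5.4,fy=5.4,interpolation=2); cv2.imwrite("pics/z2.png",b[:,:,::-1])
W=cloud("top",d)
for (u,v) in [(250,266),(258,267),(262,267),(245,265),(205,270),(230,215),(190,280),(400,255),(390,231),(414,205),(413,198),(406,220),(517,272),(300,158)]: print(u,v,W[v,u].round(3))
E
```

```text
250 266 [0.429 0.279 0.05 ]
258 267 [0.426 0.255 0.051]
262 267 [0.425 0.243 0.054]
245 265 [0.432 0.293 0.052]
205 270 [0.417 0.392 0.129]
230 215 [0.57  0.323 0.135]
190 280 [0.389 0.433 0.13 ]
400 255 [ 0.461 -0.171  0.012]
390 231 [ 0.534 -0.142  0.012]
414 205 [ 0.6   -0.198  0.103]
413 198 [ 0.621 -0.196  0.102]
406 220 [ 0.568 -0.192  0.011]
517 272 [ 0.408 -0.484  0.101]
300 158 [0.751 0.13  0.057]
```

View pics/z1.png

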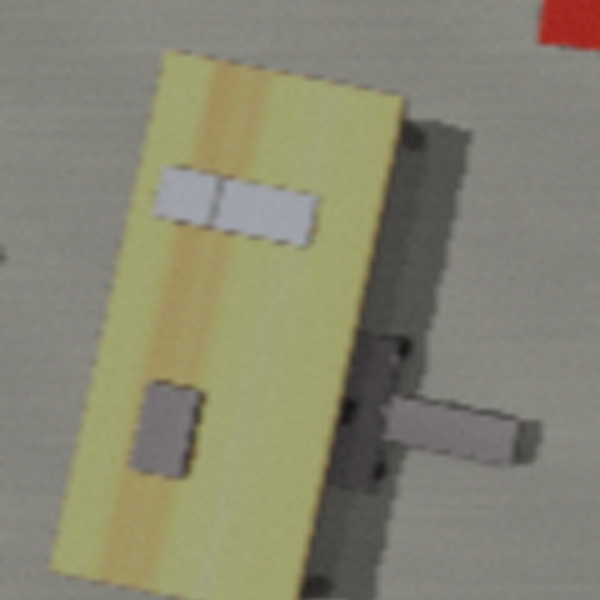

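View pics/z2.png

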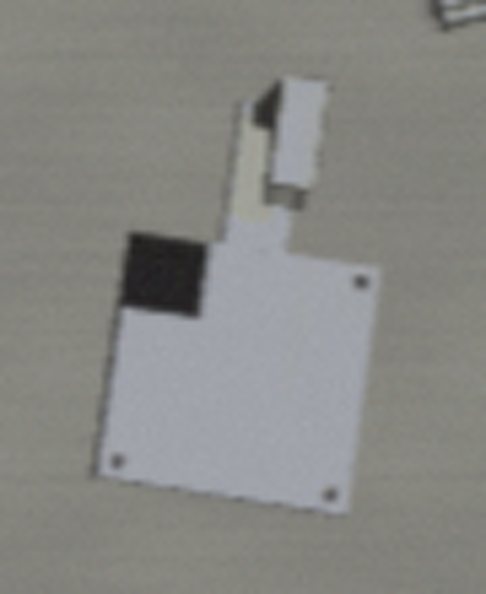

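```bash
python3 - <<'E'
from h import *
def pt(z,s,ox,oy,h): return plane("top",(z[0]+.5)/s-.5+ox,(z[1]+.5)/s-.5+oy,h)[:2]
bp=[pt(q,5.4,360,180,h) for q,h in [((378,267),.02),((345,513),.02),((95,477),.02),((128,233),.012)]]
print("bp",np.round(bp,4)); c=(bp[0]+bp[2])/2; print("ctr",c, (bp[1]+bp[3])/2)
for i in range(4): 
  e=bp[i]-bp[(i+1)%4]; print(np.linalg.norm(e).round(4),np.degrees(np.arctan2(e[1],e[0])).round(2))
t=[pt(q,5,160,180,.052) for q in [(520,415),(510,465),(385,440),(393,397)]]
print("tongue",np.round(t,4))
for i in range(4): 
  e=t[i]-t[(i+1)%4]; print(np.linalg.norm(e).round(4),np.degrees(np.arctan2(e[1],e[0])).round(2))
# keeper top z=.1
k=[pt(q,5.4,360,180,.1) for q in [(283,77),(328,83),(315,188),(273,182)]]
print("keeper",np.round(k,4))
# riser z .13 corners
r=[pt(q,5,160,180,.13) for q in [(165,50),(407,97),(300,600),(50,570)]]
print("riser",np.round(r,4)); 
for i in range(4): 
  e=r[i]-r[(i+1)%4]; print(np.linalg.norm(e).round(4),np.degrees(np.arctan2(e[1],e[0])).round(2))
# deck corners outside
dk=[pt(q,5,160,180,.05) for q in [(400,335),(378,490)]]; print("deck",np.round(dk,4))
# mask-based tongue axis
p,d=load("a","top"); W=cloud("top",d); m=(W[...,2]>.035)&(W[...,2]<.07)
m[:255]=0;m[280:]=0;m[:,:242]=0;m[:,275:]=0
P=W[m]; print(len(P),P.mean(0),P.min(0),P.max(0))
u,s,vt=np.linalg.svd(P[:,:2]-P[:,:2].mean(0),full_matrices=False); print(vt[0],np.degrees(np.arctan2(vt[0][1],vt[0][0])))
E
```

```text
bp [[ 0.5388 -0.2608]
 [ 0.4014 -0.2394]
 [ 0.4219 -0.1008]
 [ 0.5595 -0.1223]]
ctr [ 0.48035051 -0.18081079] [ 0.48048284 -0.18085558]
0.139 -8.86
0.1401 -98.4
0.1393 171.12
0.14 81.49
tongue [[0.4384 0.2381]
 [0.409  0.2439]
 [0.424  0.3181]
 [0.4494 0.3136]]
0.03 -11.06
0.0757 -101.42
0.0258 169.96
0.0762 81.77
keeper [[ 0.633  -0.1938]
 [ 0.6297 -0.2176]
 [ 0.5735 -0.2095]
 [ 0.5769 -0.1874]]
riser [[0.6438 0.4306]
 [0.6161 0.2931]
 [0.3347 0.35  ]
 [0.3516 0.4898]]
0.1403 78.64
0.2871 -11.44
0.1408 -96.89
0.2981 168.56
deck [[0.4862 0.3101]
 [0.3945 0.3223]]
215 [0.4290596  0.27097626 0.05210544] [0.41073975 0.23695363 0.04537001] [0.44930801 0.30263505 0.06177235]
[-0.21851562 -0.97583345] -102.62186298494296
```

```bash
python3 -m crank '[[1.6,5.8,0,0,0,6],[3.2,11.6,0,0,0,12],[4.8,17.4,0,0,0,18],[6.4,23.2,0,0,0,24],[8,29,0,0,0,30],[9.6,34.8,0,0,0,36],[11.2,40.6,0,0,0,42],[12.8,46.4,0,0,0,48],[14.4,52.2,0,0,0,54],[16,58,0,0,0,58]]' -1
```

```text
time: 1.35
eef_pos: [0.3732, 0.0479, 0.222]
tool_rot: [0.766, 0.642, 0.0, 0.0]
force: [1.3, -0.1, 0.8]
finger_gap: 0.0911
```

```bash
python3 -m crank '[[1,4,0,0,0,0],[2,8,0,0,0,0],[3,12,0,0,0,0],[4,16,-2,0,0,0],[5,19.5,-5,0,0,0],[5.4,21.1,-8,0,0,0],[5.4,21.1,-10,0,0,0],[5.4,21.1,-12,0,0,0],[5.4,21.1,-12,0,0,0],[5.4,21.1,-12,0,0,0]]' -1
python3 - <<'E'
from h import *
s=snap("b")
for n,(x,y) in (("top",(160,180)),("side",(180,170))):
  cv2.imwrite(f"pics/b_{n}z.png",cv2.resize(s[n][0][y:y+140,x:x+180],None,fx=4,fy=4,interpolation=2)[:,:,::-1])
E
```

```text
time: 2.6
eef_pos: [0.4276, 0.2571, 0.1025]
tool_rot: [0.767, 0.641, 0.0, 0.0]
force: [0.4, 0.4, 0.1]
finger_gap: 0.0909
```

View pics/b_topz.png

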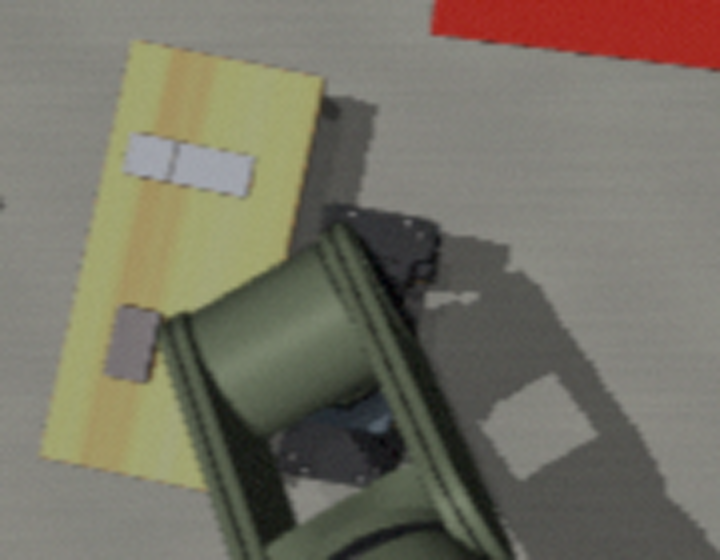

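View pics/b_sidez.png

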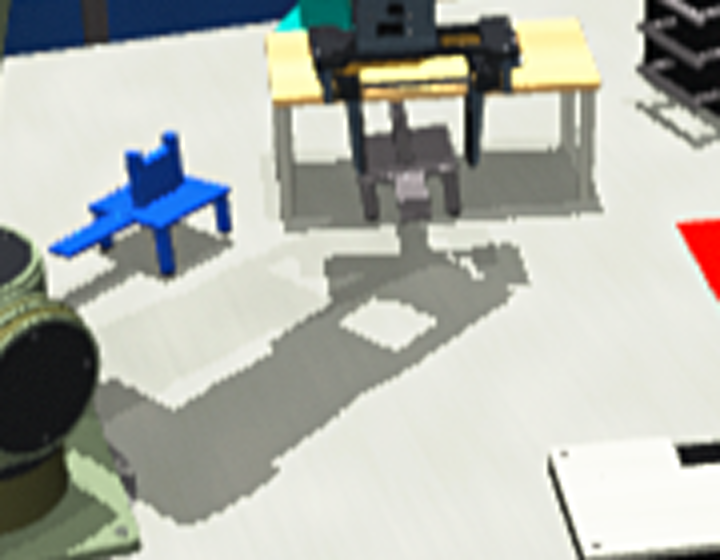

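```bash
python3 -m crank '[[0,0,-2,0,0,0],[0,0,-4,0,0,0],[0,0,-5.5,0,0,0],[0,0,-6.5,0,0,0],[0,0,-6.5,0,0,0],[0,0,-6.5,0,0,0],[0,0,-6.5,0,0,0],[0,0,-6.5,0,0,0],[0,0,-6.5,0,0,0],[0,0,-6.5,0,0,0]]' -1; python3 -m crank '[[0,0,0,0,0,0],[0,0,0,0,0,0],[0,0,0,0,0,0],[0,0,0,0,0,0],[0,0,0,0,0,0],[0,0,0,0,0,0],[0,0,0,0,0,0],[0,0,0,0,0,0],[0,0,0,0,0,0],[0,0,0,0,0,0]]' 1
```

```text
time: 3.95
eef_pos: [0.4272, 0.257, 0.037]
tool_rot: [0.767, 0.641, 0.0, 0.0]
force: [-0.2, 1.0, 0.0]
finger_gap: 0.0914
time: 5.2
eef_pos: [0.4272, 0.257, 0.037]
tool_rot: [0.767, 0.641, 0.0, 0.0]
force: [0.3, -0.0, -0.7]
finger_gap: 0.028
```

```bash
python3 -m crank '[[-0.3,-1.5,0,0,0,0],[-0.6,-3.2,0,0,0,0],[-0.9,-5,0,0,0,0],[-1.3,-7,0,0,0,0],[-1.7,-9,0,0,0,0],[-2.1,-11,0,0,0,0],[-2.5,-13,0,0,0,0],[-2.9,-15,0,0,0,0],[-3.2,-16.7,0,0,0,0],[-3.2,-16.7,0,0,0,0]]' 1
python3 - <<'E'
from h import *
s=snap("c")
for n,(x,y) in (("top",(160,180)),("side",(180,170))):
  cv2.imwrite(f"pics/c_{n}z.png",cv2.resize(s[n][0][y:y+140,x:x+180],None,fx=4,fy=4,interpolation=2)[:,:,::-1])
E
```

```text
time: 6.45
eef_pos: [0.3939, 0.088, 0.037]
tool_rot: [0.768, 0.64, -0.001, -0.0]
force: [-0.8, -2.0, 0.4]
finger_gap: 0.0279
```

View pics/c_sidez.png

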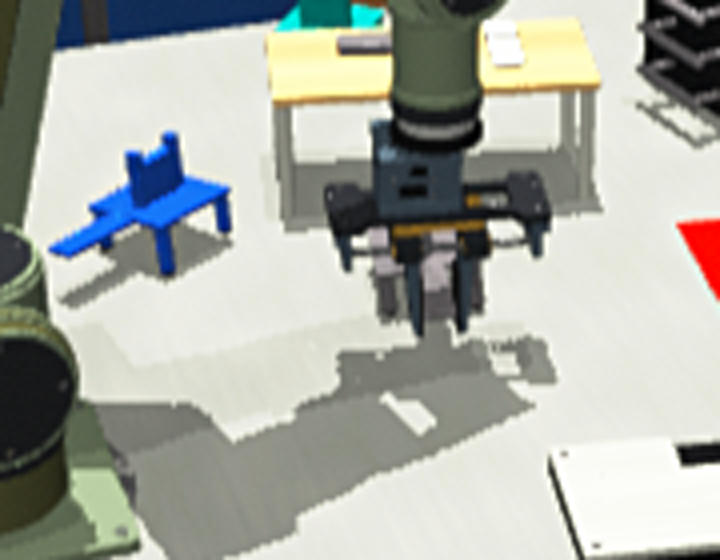

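View pics/c_topz.png

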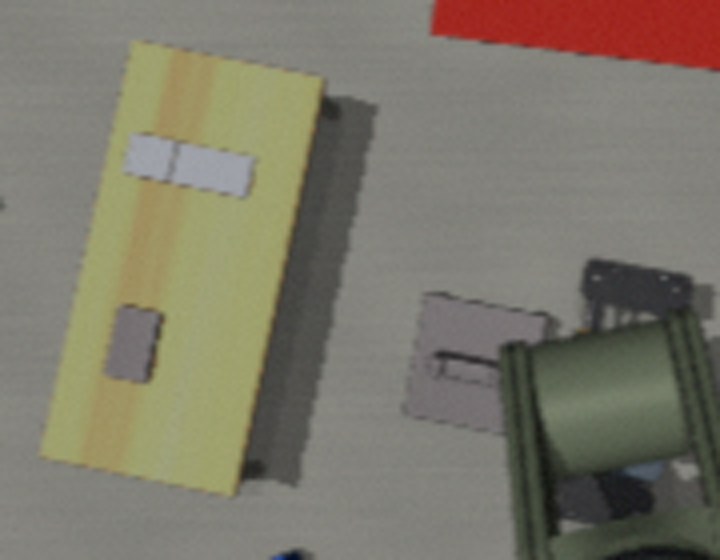

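```bash
python3 -m crank '[[0,0,0,0,0,0],[0,0,0,0,0,0],[0,0,0,0,0,0],[0,0,0,0,0,0],[0,0,0,0,0,0],[0,0,0,0,0,0],[0,0,0,0,0,0],[0,0,0,0,0,0],[0,0,2,0,0,0],[0,0,4,0,0,0]]' -1; python3 -m crank '[[0,0,5,0,0,0],[0,0,9,0,0,0],[0,0,12,0,0,0],[0,-5,12,0,0,0],[0,-10,12,0,0,0],[0,-15,12,0,0,0],[0,-20,12,0,0,0],[0,-20,12,0,0,0],[0,-20,12,0,0,0],[0,-20,12,0,0,0]]' -1
python3 - <<'E'
from h import *
s=snap("d")
for n,(x,y) in (("top",(230,220)),("side",(230,190))):
  cv2.imwrite(f"pics/d_{n}z.png",cv2.resize(s[n][0][y:y+95,x:x+120],None,fx=6,fy=6,interpolation=2)[:,:,::-1])
E
```

```text
time: 7.8
eef_pos: [0.3949, 0.0899, 0.0773]
tool_rot: [0.767, 0.641, -0.0, -0.0]
force: [0.8, 0.5, -0.6]
finger_gap: 0.0914
time: 9.05
eef_pos: [0.3951, -0.109, 0.1969]
tool_rot: [0.767, 0.642, 0.0, -0.0]
force: [0.6, 0.0, 0.4]
finger_gap: 0.0912
```

View pics/d_sidez.png

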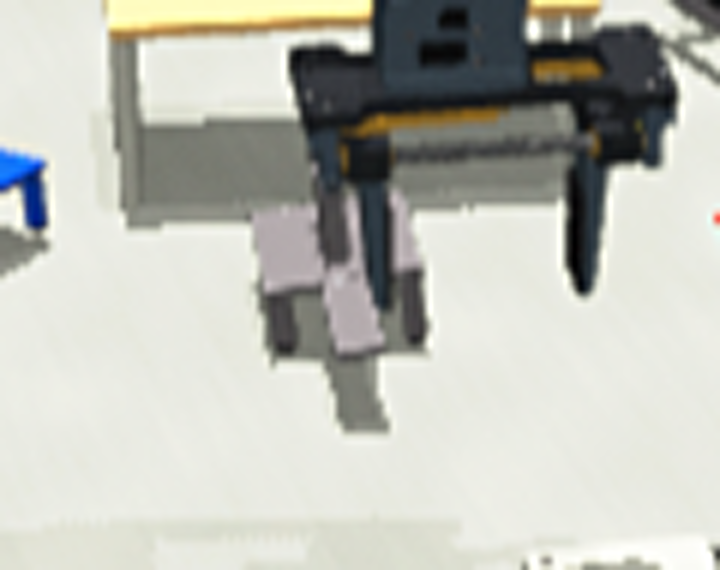

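View pics/d_topz.png

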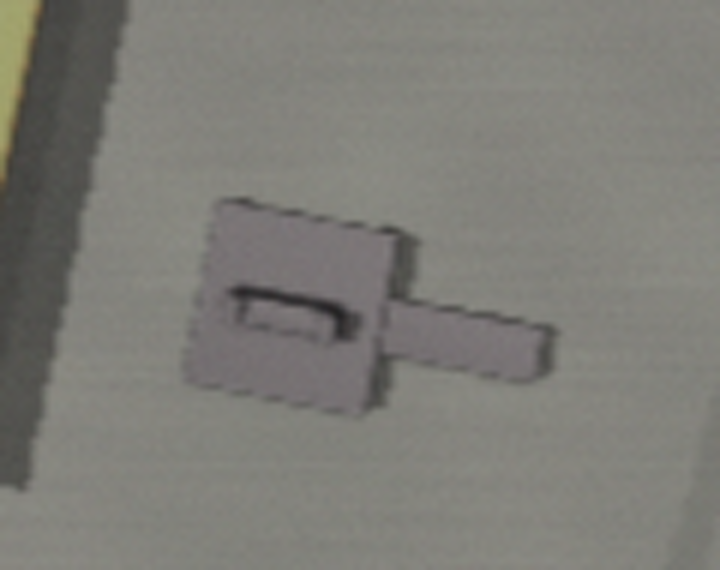

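```bash
python3 - <<'E'
from h import *
def pt(z,h): return plane("top",(z[0]+.5)/6-.5+230,(z[1]+.5)/6-.5+220,h)
c=[pt((218,198),.057),pt((398,230),.057),pt((368,415),.047),pt((188,383),.047)]
print(np.round(c,4)); print("ctr deck",np.mean(c,0))
for i in range(4):
  e=c[i]-c[(i+1)%4]; print(np.linalg.norm(e).round(4),np.degrees(np.arctan2(e[1],e[0])).round(2))
t=[pt((552,325),.0535),pt((528,382),.0505)]; tm=np.mean(t,0); dd=tm-np.mean(c,0); print("tip",tm,np.linalg.norm(dd[:2]),np.degrees(np.arctan2(dd[1],dd[0])))
f=[pt(q,.09) for q in [(247,300),(335,315),(330,340),(243,325)]]; print("fin",np.round(f,4),np.mean(f,0))
p,d=load("d","top"); W=cloud("top",d); m=np.zeros((480,640),np.uint8)
z=lambda q:[(q[0]+.5)/6-.5+230,(q[1]+.5)/6-.5+220]
cv2.fillPoly(m,[np.round([z((222,210)),z((385,238)),z((360,400)),z((197,375))]).astype(int)],1)
P=W[m>0]; print(len(P)); P=P[(P[:,2]>.03)&(P[:,2]<.065)]; 
A=np.c_[P[:,:2]-P[:,:2].mean(0),np.ones(len(P))]; print(np.linalg.lstsq(A,P[:,2],rcond=None)[0],P.mean(0))
mm=W[260:285,265:290]; k=mm[...,2]>.07; print(k.sum(),mm[k].mean(0),mm[k].max(0)) 
E
```

```text
[[0.4678 0.2308 0.057 ]
 [0.4518 0.1422 0.057 ]
 [0.3612 0.1575 0.047 ]
 [0.3771 0.2464 0.047 ]]
ctr deck [0.4144653  0.19423444 0.052     ]
0.0901 79.73
0.0925 -9.61
0.0903 -100.16
0.0926 170.26
tip [0.39111085 0.07275081 0.052     ] 0.12370813701037883 -100.88198912350055
fin [[0.4176 0.2127 0.09  ]
 [0.4103 0.1705 0.09  ]
 [0.3984 0.1729 0.09  ]
 [0.4056 0.2145 0.09  ]] [0.40795862 0.19264078 0.09      ]
816
[ 0.10071187 -0.02126376  0.05235674] [0.41540983 0.19415058 0.05235674]
115 [0.41083515 0.19368201 0.10552363] [0.422212   0.2220298  1.40140349]
```

```bash
python3 -m crank '[[0,5,0,0,0,0],[0,10,0,0,0,0],[0,15,0,0,0,0],[0.3,20,0,-0.5,-3,0],[0.6,25,0,-1.1,-5.9,0],[1,29,-2,-1.1,-5.9,0],[1.1,30.5,-5.5,-1.1,-5.9,0],[1.1,30.5,-5.5,-1.1,-5.9,0],[1.1,30.5,-5.5,-1.1,-5.9,0],[1.1,30.5,-5.5,-1.1,-5.9,0]]' -1
python3 - <<'E'
from h import *
s=snap("e")
n,(x,y)="side",(230,170)
cv2.imwrite(f"pics/e_{n}z.png",cv2.resize(s[n][0][y:y+95,x:x+120],None,fx=6,fy=6,interpolation=2)[:,:,::-1])
T=R.from_quat(readout.get_state()['tool_rot']).as_matrix(); print(T.round(3))
E
```

```text
time: 10.4
eef_pos: [0.4069, 0.1947, 0.1434]
tool_rot: [0.767, 0.64, 0.035, 0.041]
force: [0.4, 0.0, 0.0]
finger_gap: 0.0909
[[ 0.179  0.978  0.105]
 [ 0.984 -0.178 -0.018]
 [ 0.001  0.106 -0.994]]
```

View pics/e_sidez.png

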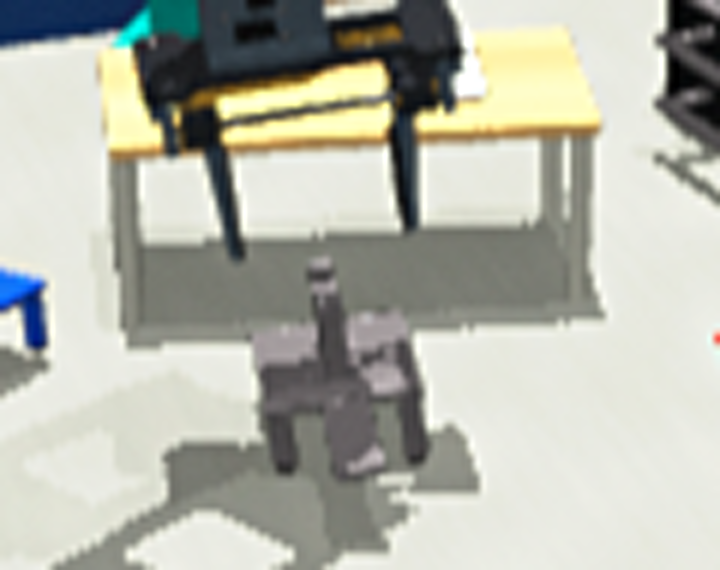

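```bash
python3 -m crank '[[0.1,0,-1.5,0,0,0],[0.3,0,-3.5,0,0,0],[0.4,0,-5.5,0,0,0],[0.5,0,-6.8,0,0,0],[0.6,0,-7.5,0,0,0],[0.6,0,-7.5,0,0,0],[0.6,0,-7.5,0,0,0],[0.6,0,-7.5,0,0,0],[0.6,0,-7.5,0,0,0],[0.6,0,-7.5,0,0,0]]' -1; python3 -m crank '[[0,0,0,0,0,0],[0,0,0,0,0,0],[0,0,0,0,0,0],[0,0,0,0,0,0],[0,0,0,0,0,0],[0,0,0,0,0,0],[0,0,0,0,0,0],[0,0,0,0,0,0],[0,0,0,0,0,0],[0,0,0,0,0,0]]' 1
```

```text
time: 11.75
eef_pos: [0.4122, 0.195, 0.0671]
tool_rot: [0.766, 0.64, 0.034, 0.04]
force: [-0.2, 0.6, 0.1]
finger_gap: 0.0912
time: 13.0
eef_pos: [0.4125, 0.1951, 0.0671]
tool_rot: [0.766, 0.64, 0.034, 0.04]
force: [1.4, 1.0, 1.2]
finger_gap: 0.0144
```

```bash
python3 -m crank '[[0,0,1,0,0,0],[0,0,3,0,0,0],[0,0,6,0,0,0],[0,0,9,0,0,0],[0,-1,11,0,0,0],[0.4,-4,12,0,0,4],[1,-8,12,0,0,8],[1.6,-12,12,0,0,14],[2.4,-16,12,0,0,20],[3,-20,12,0,0,26]]' 1;  python3 -m crank '[[0.7,-4,0,0,0,5],[1.4,-8,0,0,0,10],[2.1,-12,0,0,0,15],[2.8,-15.5,0,0,0,19],[3.2,-17.5,0,0,0,21],[3.2,-18,0,0,0,21],[3.2,-18,0,0,0,21],[3.2,-18,-2,0,0,21],[3.2,-18,-3,0,0,21],[3.2,-18,-3,0,0,21]]' 1
python3 - <<'E'
from h import *
s=snap("f")
for n,(x,y) in (("top",(350,170)),("side",(270,210))):
  cv2.imwrite(f"pics/f_{n}z.png",cv2.resize(s[n][0][y:y+120,x:x+150],None,fx=5,fy=5,interpolation=2)[:,:,::-1])
T=R.from_quat(readout.get_state()['tool_rot']).as_matrix(); print(T.round(3)); print(readout.get_state()['joint_pos'].round(2))
E
```

```text
time: 14.25
eef_pos: [0.4414, -0.0063, 0.1871]
tool_rot: [0.601, 0.797, 0.041, 0.031]
force: [0.5, 0.7, -2.3]
finger_gap: 0.0138
time: 15.5
eef_pos: [0.4735, -0.184, 0.1564]
tool_rot: [0.447, 0.893, 0.047, 0.023]
force: [-0.2, -0.2, -3.6]
finger_gap: 0.0142
[[-0.599  0.796  0.085]
 [ 0.801  0.596  0.062]
 [-0.001  0.105 -0.994]]
[-0.45  0.24  1.85  0.11  1.   -1.15]
```

View pics/f_sidez.png

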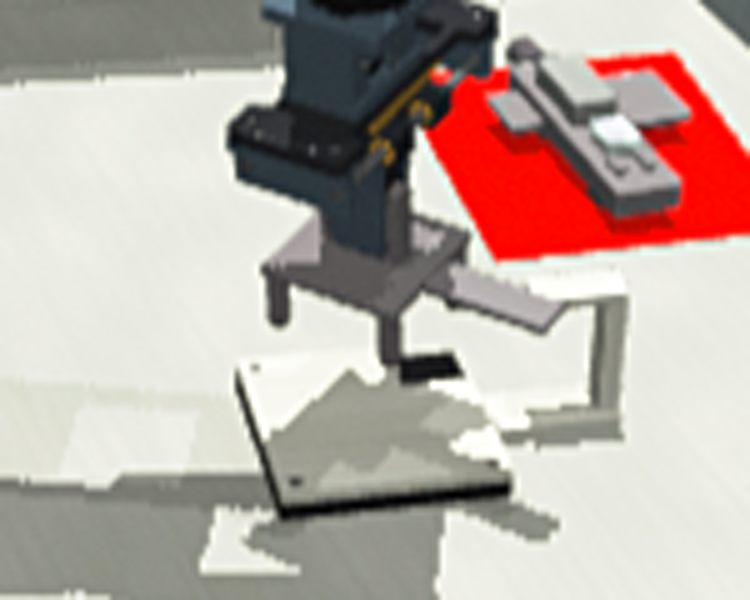

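View pics/f_topz.png

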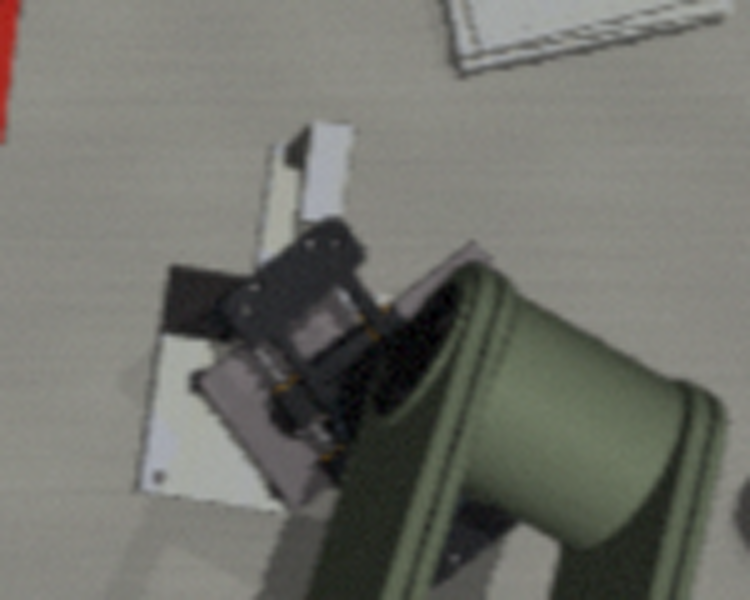

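```bash
python3 -m crank '[[0.15,-0.1,-1.5,0,0,0],[0.15,-0.1,-3,0,0,0],[0.15,-0.1,-4.5,0,0,0],[0.15,-0.1,-5.5,0,0,0],[0.15,-0.1,-6,0,0,0],[0.15,-0.1,-6.3,0,0,0],[0.15,-0.1,-6.5,0,0,0],[0.15,-0.1,-6.7,0,0,0],[0.15,-0.1,-6.8,0,0,0],[0.15,-0.1,-6.8,0,0,0]]' 1
python3 - <<'E'
from h import *
s=snap("g")
for n,(x,y) in (("top",(350,170)),("side",(270,210))):
  cv2.imwrite(f"pics/g_{n}z.png",cv2.resize(s[n][0][y:y+120,x:x+150],None,fx=5,fy=5,interpolation=2)[:,:,::-1])
E
```

```text
time: 16.85
eef_pos: [0.4757, -0.186, 0.089]
tool_rot: [0.447, 0.893, 0.047, 0.024]
force: [0.7, -0.1, -4.0]
finger_gap: 0.0138
```

View pics/g_sidez.png

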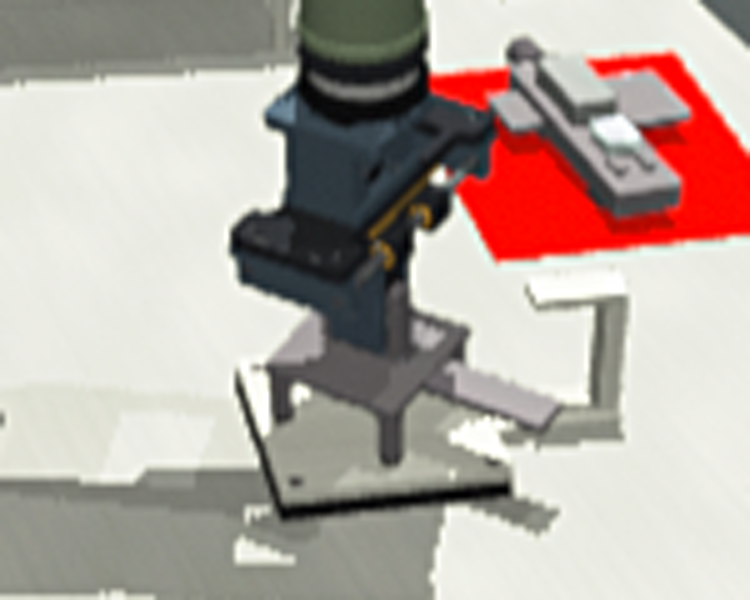

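```bash
python3 -m crank '[[0,0.1,0,0,0,0],[0,0.1,-0.1,0,0,0],[0,0.1,-0.1,0,0,0],[0,0.1,-0.2,0,0,0],[0,0.1,-0.2,0,0,0],[0,0.1,-0.2,0,0,0],[0,0.1,-0.2,0,0,0],[0,0.1,-0.2,0,0,0],[0,0.1,-0.2,0,0,0],[0,0.1,-0.2,0,0,0]]' 1
```

```text
time: 18.2
eef_pos: [0.4758, -0.1851, 0.0871]
tool_rot: [0.447, 0.893, 0.047, 0.024]
force: [-0.2, -0.2, -0.4]
finger_gap: 0.0139
```

```bash
python3 -m crank '[[0,0,-0.1,0,0,0],[0,0,-0.1,0,0,0],[0,0,-0.1,0,0,0],[0,0,-0.1,0,0,0],[0,0,-0.1,0,0,0],[0,0,-0.1,0,0,0],[0,0,-0.1,0,0,0],[0,0,-0.1,0,0,0],[0,0,-0.1,0,0,0],[0,0,-0.1,0,0,0]]' 1
```

```text
time: 19.45
eef_pos: [0.4758, -0.1851, 0.0869]
tool_rot: [0.447, 0.893, 0.047, 0.024]
force: [-1.4, 1.3, 7.2]
finger_gap: 0.0136
```

```bash
python3 -m crank '[[0,0,0,0,0,3],[0.1,0,0,0,0,8],[0.1,0,0,0,0,13],[0.2,-0.1,0,0,0,18],[0.2,-0.1,0,0,0,23],[0.2,-0.1,0,0,0,28],[0.3,-0.1,0,0,0,33],[0.3,-0.2,0,0,0,38],[0.35,-0.2,0,0,0,42],[0.35,-0.2,0,0,0,44.5]]' 1
python3 - <<'E'
from h import *
s=snap("i")
for n,(x,y) in (("top",(350,170)),("side",(270,210))):
  cv2.imwrite(f"pics/i_{n}z.png",cv2.resize(s[n][0][y:y+120,x:x+150],None,fx=5,fy=5,interpolation=2)[:,:,::-1])
S=readout.get_state();T=R.from_quat(S['tool_rot']).as_matrix(); print(T.round(3),S['joint_pos'].round(2),S['eef_pos'],S['force'])
E
```

```text
time: 20.7
eef_pos: [0.4782, -0.1876, 0.0868]
tool_rot: [0.075, 0.996, 0.052, 0.003]
force: [-5.8, -1.3, 6.6]
finger_gap: 0.0138
[[-0.989  0.15   0.016]
 [ 0.151  0.983  0.103]
 [-0.     0.104 -0.995]] [-0.46  0.37  1.88  0.12  0.93 -1.95] [ 0.47869436 -0.18737997  0.0868305 ] [-2.82956155  0.32539014  5.91134129]
```

View pics/i_sidez.png

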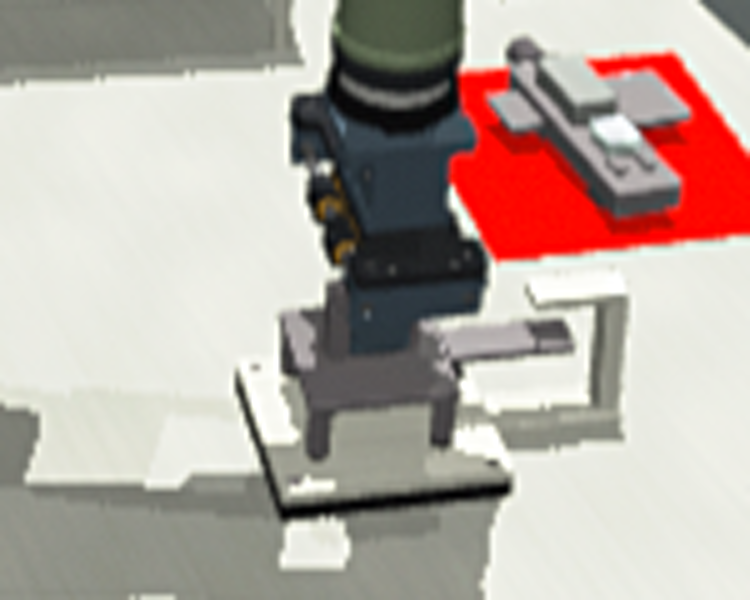

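View pics/i_topz.png

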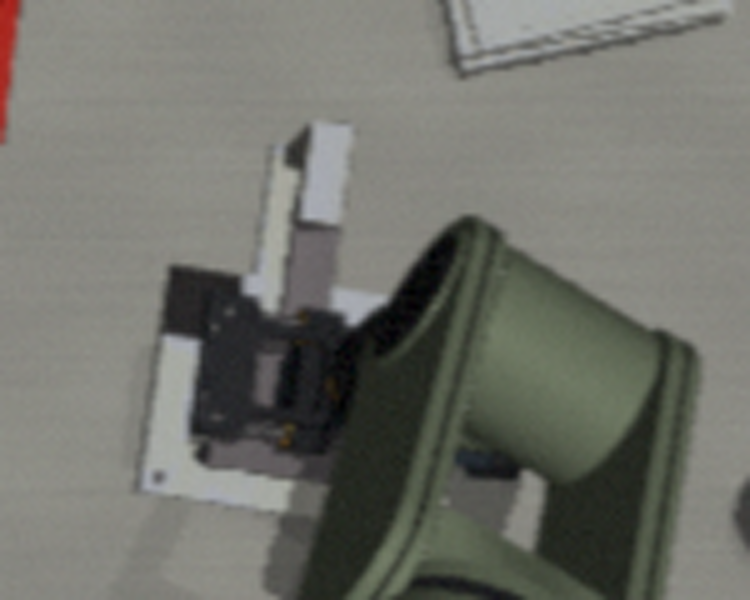

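```bash
python3 -m crank '[[0.05,0.1,0,-0.9,0.1,0],[0.05,0.2,-0.1,-1.8,0.3,0],[0.1,0.3,-0.15,-2.7,0.4,0],[0.1,0.4,-0.2,-3.6,0.5,0],[0.1,0.5,-0.25,-4.5,0.7,0],[0.1,0.6,-0.3,-5.4,0.8,0],[0.1,0.65,-0.35,-6,0.9,0],[0.1,0.65,-0.35,-6,0.9,0],[0.1,0.65,-0.35,-6,0.9,0],[0.1,0.65,-0.35,-6,0.9,0]]' 1
python3 - <<'E'
from h import *
s=snap("j")
for n,(x,y) in (("top",(350,170)),("side",(270,210))):
  cv2.imwrite(f"pics/j_{n}z.png",cv2.resize(s[n][0][y:y+120,x:x+150],None,fx=5,fy=5,interpolation=2)[:,:,::-1])
S=readout.get_state();T=R.from_quat(S['tool_rot']).as_matrix(); print(T.round(3),S['force'],S['ft_torque'])
E
```

```text
time: 22.05
eef_pos: [0.4801, -0.1807, 0.0833]
tool_rot: [0.076, 0.997, -0.001, 0.0]
force: [-3.4, -0.6, 7.1]
finger_gap: 0.0132
[[-0.989  0.151  0.001]
 [ 0.151  0.989 -0.002]
 [-0.001 -0.002 -1.   ]] [-3.22672795 -0.88035562  9.29779681] [0.07120974 0.76157775 0.03044811]
```

View pics/j_sidez.png

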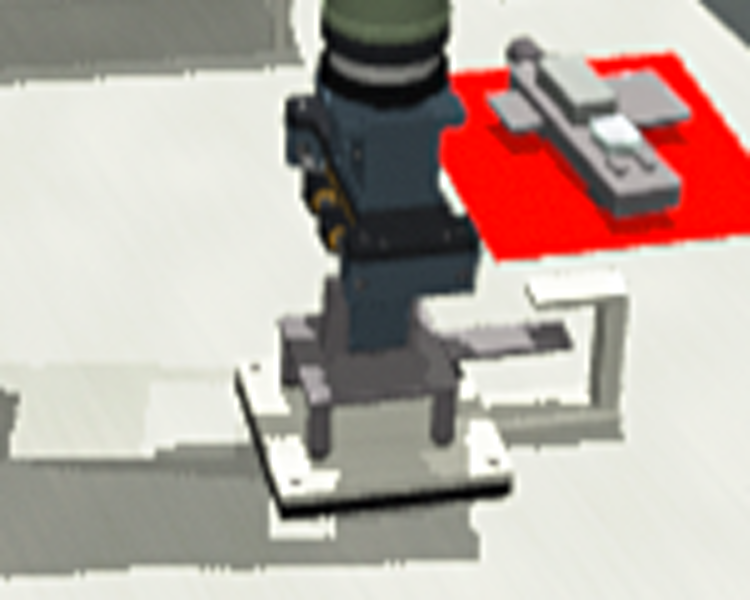

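Level and seated with light contact. Release, lift straight up and swing clear.

```bash
python3 -m crank '[[0,0,0,0,0,0],[0,0,0,0,0,0],[0,0,0,0,0,0],[0,0,0,0,0,0],[0,0,0,0,0,0],[0,0,0,0,0,0],[0,0,0,0,0,0],[0,0,1,0,0,0],[0,0,3,0,0,0],[0,0,5,0,0,0]]' -1; python3 -m crank '[[0,0,3,0,0,0],[0,0,6,0,0,0],[0,0,9,0,0,0],[0,0,12,0,0,0],[-2,4,13,0,0,0],[-4,8,13,0,0,0],[-6,12,13,0,0,0],[-7,17,13,0,0,0],[-7,22,13,0,0,0],[-7,26,13,0,0,0]]' -1
python3 - <<'E'
from h import *
s=snap("k")
for n,(x,y) in (("top",(350,170)),("side",(270,210))):
  cv2.imwrite(f"pics/k_{n}z.png",cv2.resize(s[n][0][y:y+120,x:x+150],None,fx=5,fy=5,interpolation=2)[:,:,::-1])
cv2.imwrite("pics/k_top.png",s["top"][0][:,:,::-1])
E
```

```text
time: 23.4
eef_pos: [0.4803, -0.1806, 0.1337]
tool_rot: [0.076, 0.997, -0.001, 0.001]
force: [0.3, 0.3, 0.2]
finger_gap: 0.0912
time: 24.65
eef_pos: [0.4098, 0.0811, 0.2635]
tool_rot: [0.076, 0.997, -0.0, 0.001]
force: [0.7, -0.7, -0.4]
finger_gap: 0.0913
```

View pics/k_sidez.png

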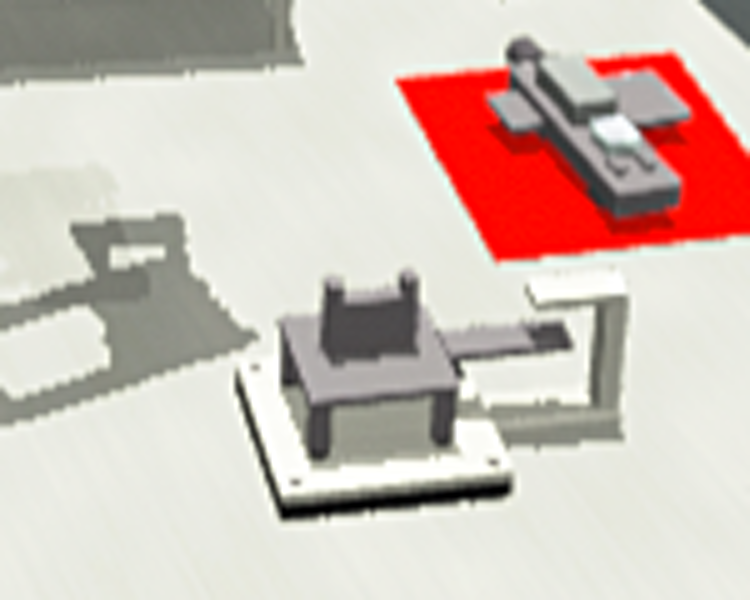

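View pics/k_topz.png

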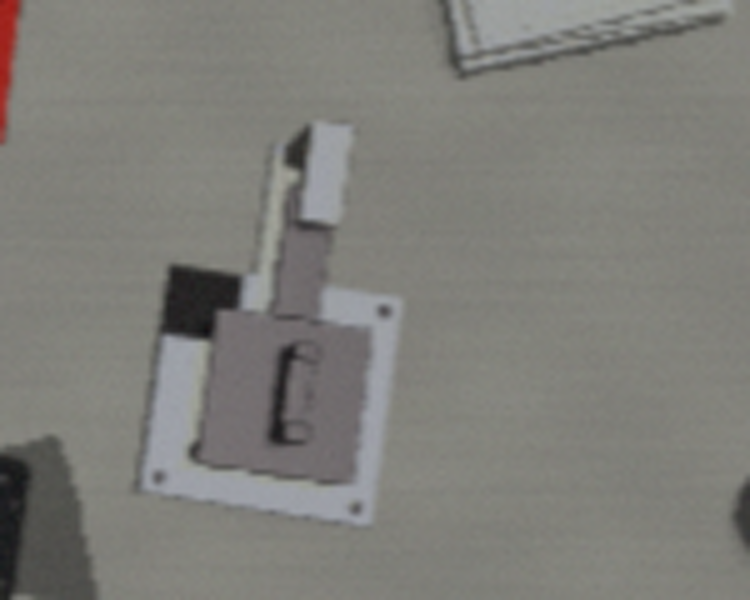

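View pics/k_top.png

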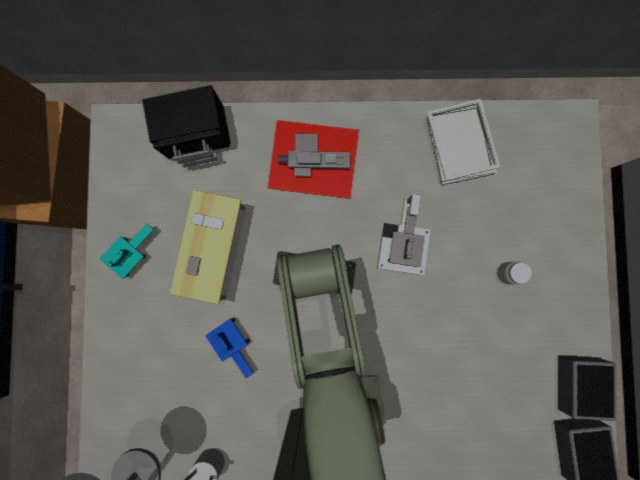

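Numerical check that the deck is level at z ≈ 0.068, with correct yaw and centre.

```bash
python3 - <<'E'
from h import *
z=lambda q:[(q[0]+.5)/5-.5+350,(q[1]+.5)/5-.5+170]
def pt(q,h): return plane("top",*z(q),h)
q=[(217,309),(373,327),(354,484),(200,464)]
c=[pt(a,.068) for a in q]; print(np.round(c,4),"ctr",np.mean(c,0).round(4))
for i in range(4):
  e=c[i]-c[(i+1)%4]; print(np.linalg.norm(e).round(4),np.degrees(np.arctan2(e[1],e[0])).round(2))
p,d=load("k","top"); W=cloud("top",d); m=np.zeros((480,640),np.uint8)
cv2.fillPoly(m,[np.round([z((227,322)),z((362,337)),z((345,472)),z((212,455))]).astype(int)],1)
P=W[m>0]; P=P[(P[:,2]>.055)&(P[:,2]<.08)]
A=np.c_[P[:,:2]-P[:,:2].mean(0),np.ones(len(P))]; s=np.linalg.lstsq(A,P[:,2],rcond=None)[0]; print(len(P),np.degrees(s[:2]),s[2])
for n in("side",):
  c=get_calibration(n)
# level check: same fit on the bare worktop for bias
Q=W[300:330,440:480].reshape(-1,3); A=np.c_[Q[:,:2]-Q[:,:2].mean(0),np.ones(len(Q))]; print(np.linalg.lstsq(A,Q[:,2],rcond=None)[0])
a,b=load("a","top")[0].astype(int),p.astype(int)
for r in [(250,290,490,545),(120,200,265,360)]: print(np.abs(a-b)[r[0]:r[1],r[2]:r[3]].mean())
E
```

```text
[[ 0.5279 -0.1426  0.068 ]
 [ 0.5169 -0.2333  0.068 ]
 [ 0.4255 -0.2203  0.068 ]
 [ 0.4374 -0.1312  0.068 ]] ctr [ 0.4769 -0.1819  0.068 ]
0.0914 83.1
0.0924 -8.09
0.0899 -97.62
0.0912 172.84
650 [-0.24433219  0.07855675] 0.06878048043197561
[0.49722229 0.85259208 0.00436825]
2.4863636363636363
2.6447368421052633
```

```bash
python3 -c "
from bench import robot
print(robot.sign_off())"
```

```text
the job is handed in; nothing more can be done
None
```

The stand is on the baseplate, level, with its tongue under the keeper, and the job is handed in. The arm finished clear of everything, at about 25 s.

**What I did:**
- I pulled the stand out by its tongue about 17 cm, which left the deck roughly 7 cm clear of the riser, and let go of it on the worktop.
- I gripped the fin with the tool tilted 6° to match the lean. I set the stand on the plate with the tongue about 45° to one side of the keeper, pressing lightly (about 7 N).
- I turned it 44.5° on the plate, rolled it level so the long foot dropped into the low corner, then released it and moved clear.

**Last checks after release:**
- **Level:** a plane fitted to the deck leans about 0.25°, and its top is at 68.8 mm (68 expected).
- **Position:** the stand's yaw is about -8° (the plate's is -8.7°). Its centre is about 4 mm from the plate's. These agree within camera accuracy and the foot's play.
- **Jar and spaceship:** both look unmoved in the before and after pictures.
- **Disagreement:** a comparison plane fit on the bare worktop gave nonsense slopes, so I did not use it. The level reading therefore has no separate check on depth-camera bias. I did not push on the stand to test for rocking.

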